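# Hang the parts bins on the louvred rail

### The arm

A 6-joint arm with a two-finger parallel gripper is mounted at the origin on the work surface. World frame = base frame: x ahead of the robot, y to its left, z up, the work surface at z = 0. Lengths are in m, angles in rad, forces in N, time in s.
With the tool pointing down it reaches from about 0.25 to 0.8 m from the base axis. Payload 8.5 kg.
Tool frame: the origin (TCP) lies midway between the tips of the shut fingers; the grasp point (between the pads) lies 19 mm behind it; z points along the fingers, y is the direction in which the jaws open and shut (so a half turn about z gives the same grasp; the last joint's range is limited). The gripper opens to 85 mm and grips with 20 to 120 N. Pads are 22 mm wide; open, the fingers measure 114 mm over their backs; the gripper's body (76 mm by 85 mm) begins 54 mm behind the grasp point. The pads swing forward as they close: fully open they stand 13 mm farther back than shut.
Start: joints at [1.332, 0.238, -0.013, 1.319, 0, 1.571], TCP at [0.124, 0.51, 0.2] pointing down, gripper open.
Joint ranges: [-2.66, 2.66], [-1.03, 1.9], [-1.14, 1.46], [-1.82, 2.27], [-1.45, 1.34], [-3.14, 3.14]. Speed limits (rad/s): [2.22, 2.22, 2.79, 3.14, 3.14, 3.14].

### API

Orientations are given as a 3x3 rotation matrix whose columns are the frame's x, y, z axes.
In Python, from workcell import sensors, imaging, env gives the robot as it stands.
- The arm moves only by the tool servo_tool, never from a script. Its argument "motion" is a list of rows, each a list of 2 entries, a list of its own where there are three numbers: the shift along the world's x, y, z in mm, then the turn about the world's z in degrees. In form: [[[tx, ty, tz], turn], ...]. A call has 1 to 5 rows; each row is the pose to reach, as a shift and turn from the pose measured when the call began; what a row does not reach only later rows make up. A row lasts 1/10 s, in which the tool goes at most 50 mm and 8.59 degrees, less where a joint would pass 70% of its speed; a pose out of reach is approached as far as the arm can. A call with a gripper value outside its range is refused whole. "grip" is the closure, from 0 (fully open) to 1 (shut), set as the call begins (left out, the last holds). The fingers move at their own pace and stop on an object; "squeeze" is the grip in N (left out, the last holds). Time passes only in rows, so rows that repeat a pose let the fingers close. It gives the time, the measured TCP pose, the force and the opening at its end, in the units of the state.
- sensors.sense(): the state, without advancing time (a new reading comes with each control period).
- imaging.snapshot(name): name is "scene" or "top" or "wrist"; returns a dict with "img" (420x560x3 uint8, red, green, blue), "fovy" (degrees; the focal length in pixels is half the picture's height over the tangent of half this angle, whatever the lens; pixels are square), "cx", "cy" (the principal point, pixels), "dist" ([k1, k2, p1, p2, k3] as OpenCV has them; the pictures are not rectified), "origin" and "attitude" of the camera in the world. Camera axes: x right, y down, z forward; pixel columns grow to the right and rows downward; lengths in m; the calibration is good to about 2 mm. A picture is of the moment at which its call begins. There is no depth.
- env.sign_off(): hands the job in, once; it reports no verdict.
The state is a dict: "t": time; "joint_pos": joint angles; "joint_velocities": joint speeds; "joint_torque": joint torques, N m; "position": TCP position; "tcp_rot": TCP orientation; "contact_force": force on the tool from outside, world axes, zero at the start; "wrist_torque": the same for the moment, N m; "opening": finger opening in m.
Only numpy, scipy, OpenCV 4.12 (cv2) and the standard library are available. Lean on these libraries where they do the work, as an engineer would, in place of code of your own. Each camera call takes 0.05 s, during which the arm holds its last target. There are 200 camera calls.

### The job

Hang the red bin and the blue bin on the top louvre of the rail, each squarely in the bay with the tag of its own colour: lift it over the rail and let it down so that its rear lip catches behind the rail and it hangs fully home. Keep each bin's copper lug inside it, leave everything else where it is, and mind that a bin standing under a bay is in the way of one hung there.

Things in the scene. Friction and masses are not known exactly. Their poses are not given: they have to be found in the camera images.
- bin_red: Red lipped open parts bin, 110 deep (x -55 to +55), 112 wide (y), walls 3 thick. Origin: centre of its underside; x from the low front wall (42 high) to the high back wall (70 high), z up. Hook-shaped lip behind the back wall, carrying grip in the middle. 0.15 to 0.27 kg; a copper lug lies loose in it.
- bin_blue: Blue lipped open parts bin, 110 deep (x -55 to +55), 112 wide (y), walls 3 thick. Origin: centre of its underside; x from the low front wall (42 high) to the high back wall (70 high), z up. Hook-shaped lip behind the back wall, carrying grip in the middle. 0.15 to 0.27 kg; a copper lug lies loose in it.
- grip_red (a point): Red bin's carrying grip: a black upright tab on the thin fore-and-aft divider, 12 thick across y, 50 long in x, z = 45 to 98 above the bin's underside. This point is its centre line 80 above the underside (bin x = +6, near the centre of mass). Pinch across y from above; 44 is clear inside the bin on each side of the tab.
- grip_blue (a point): Blue bin's carrying grip: a black upright tab on the thin fore-and-aft divider, 12 thick across y, 50 long in x, z = 45 to 98 above the bin's underside. This point is its centre line 80 above the underside (bin x = +6, near the centre of mass). Pinch across y from above; 44 is clear inside the bin on each side of the tab.
- lip_red (a point): Red bin's lip: this point is the middle of the roof of the slot that fits over the rail, bin x = +58, 66 above the underside. Slot 6 wide, from the back wall's face (bin x = +55) to the lip, which is 90 wide, vertical down to 58 above the underside, then flares back to x = +69 at 51. Axes as the bin.
- lip_blue (a point): Blue bin's lip: this point is the middle of the roof of the slot that fits over the rail, bin x = +58, 66 above the underside. Slot 6 wide, from the back wall's face (bin x = +55) to the lip, which is 90 wide, vertical down to 58 above the underside, then flares back to x = +69 at 51. Axes as the bin.
- tag_red: Red coloured plate 80 wide on the back of the rail panel, top 164 above the bench, marking the bay for its colour's bin. Origin is not on the plate: it is where the underside centre of that bin lies when hung home, 59 above the bench; axes as the hung bin's (x into the rail, y along it, z up). The plate is 76 to 92 behind the origin. Bays are 135 apart.
- tag_blue: Blue coloured plate 80 wide on the back of the rail panel, top 164 above the bench, marking the bay for its colour's bin. Origin is not on the plate: it is where the underside centre of that bin lies when hung home, 59 above the bench; axes as the hung bin's (x into the rail, y along it, z up). The plate is 76 to 92 behind the origin. Bays are 135 apart.
- rail_panel: Grey steel panel 410 wide (y), louvres towards the robot. Origin: on the bench, mid-width, below the louvres' front face (x = 0); x to its back. Top louvre: strip 4 thick (x 0 to +4), rounded top edge at z = 125; behind it a gap 18 wide, 30 deep, open above, for the lips; then the back plate, 134 high. A lower louvre (top z = 75, face x = 0) backs a hung bin.
- lug_a: Copper terminal lug 45 x 18 x 12 lying loose on the floor of the red bin. Origin: its underside centre.
- lug_b: Copper terminal lug 45 x 18 x 12 lying loose on the floor of the blue bin. Origin: its underside centre.
- photo_eye: White plastic photo-eye housing 32 x 46 x 64 on a steel bracket, 116 tall in all with its plug; base 70 x 60. Origin: centre of its underside. Bystander.
- roller: Black rubber sensor roller, 50 dia, lying along its own y, 190 long over the spindle, with square 56 steel end plates. Origin: underside centre. Bystander.
- box_lid: Aluminium junction box lid 120 x 80 x 13 lying flat. Origin: underside centre. Bystander.
- gauge: Steel gauge plate 140 x 70 with notched rear edge and two threaded studs on it, 28 high. Origin: underside centre. Bystander.
- bin_grey: Narrow grey bin, 70 wide, otherwise shaped like the red and blue bins (same lip and black grip), already hanging on the rail. Origin: centre of its underside. Bystander.
Things that resemble listed ones, but are neither listed nor needed, are in the scene too. Of the things that look like the bin_blue, take the one that is farthest to the robot's right at the start.

How it is judged:
By the outcome, as a careful person would: the job done as asked, in the order asked, and still so for the second after the job is handed in, with the robot touching nothing.
It also fails if it takes over 70 s, if anything falls off the work surface, if the arm or the gripper's body presses on something with over 40 N, if the wrist force passes 120 N, or if a joint passes its speed limit or range.

## Working session

There is one attempt and no reset: what is moved stays moved. The work goes in short steps, Python scripts to look and compute and a tool call to move; the robot and the scene stay as the last step left them, time stands still between calls to the robot, and variables do not carry over. Pictures are saved under pics/ and viewed, about 8 in all and at most 12, crops included, and the job is handed in when it is done.

Besides the shell and the picture viewer there is one more tool, called after "Call:" as name(argument=value, ...), one argument or row to a line, values as JSON. servo_tool: Moves the arm, as the interface text tells. Its arguments: {"type":"object","properties":{"motion":{"type":"array","items":{"type":"array"}},"grip":{"type":"number"},"squeeze":{"type":"number"}},"required":["motion"]}

```bash
mkdir -p pics && cat > h.py <<'E'
import numpy as np, cv2
from workcell import sensors, imaging, env
def snap(n,f=None):
    s=imaging.snapshot(n)
    if f: cv2.imwrite('pics/'+f,s['img'][:,:,::-1])
    return s
def K(s):
    f=s['img'].shape[0]/2/np.tan(np.radians(s['fovy'])/2)
    return np.array([[f,0,s['cx']],[0,f,s['cy']],[0,0,1.]])
def ray(s,px):
    p=cv2.undistortPoints(np.array(px,float).reshape(-1,1,2),K(s),np.array(s['dist'],float)).reshape(-1,2)
    return np.c_[p,np.ones(len(p))]@np.array(s['attitude']).T
def onz(s,px,z):
    d=ray(s,px);o=np.array(s['origin']);return o+d*((z-o[2])/d[:,2])[:,None]
def proj(s,P):
    R=np.array(s['attitude']);c=(np.array(P,float).reshape(-1,3)-s['origin'])@R
    return cv2.projectPoints(c,np.zeros(3),np.zeros(3),K(s),np.array(s['dist'],float))[0].reshape(-1,2)
E
python3 - <<'E'
from h import *
import pickle
for n in('scene','top'):
    s=snap(n,n+'0.png');pickle.dump(s,open(n+'0.pkl','wb'))
    print(n,np.round(s['origin'],3),np.round(s['attitude'],2).tolist(),s['fovy'],s['dist'])
E
```

```text
scene [ 1.118 -0.061  0.931] [[0.24, 0.79, -0.56], [0.97, -0.19, 0.15], [0.01, -0.58, -0.81]] 52.21846130906059 [-0.07085513  0.          0.          0.          0.        ]
top [0.361 0.088 1.017] [[-0.01, -0.98, 0.17], [-1.0, 0.01, 0.01], [-0.02, -0.17, -0.98]] 57.53248094156033 [0.00810234 0.         0.         0.         0.        ]
```

View pics/top0.png

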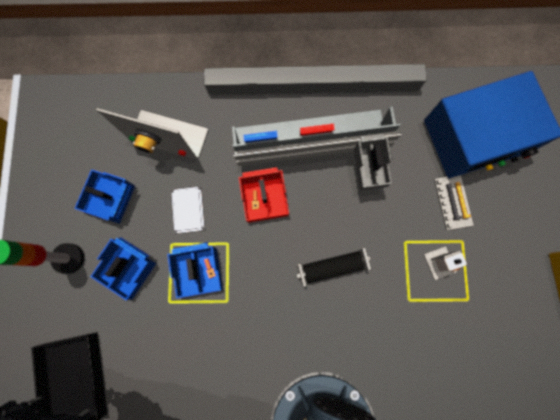

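View pics/scene0.png

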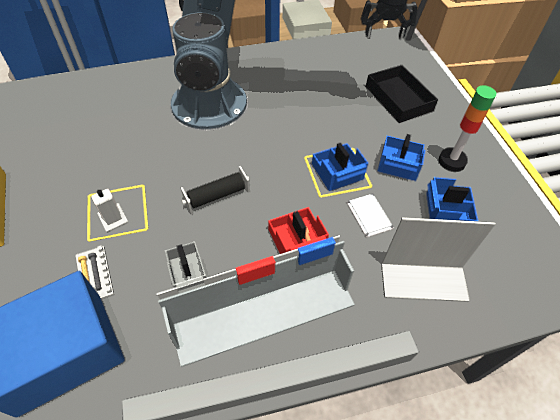

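The top picture shows the red bin at (264,195), in front of the blue bay. The right-most blue bin, with its lug, is at (195,271). The tags are at (260,136) blue and (317,130) red, and the grey bin hangs at (374,162).

```bash
python3 - <<'E'
from h import *
import pickle
s=pickle.load(open('top0.pkl','rb'));im=s['img'];hsv=cv2.cvtColor(im,cv2.COLOR_RGB2HSV)
H,S,V=cv2.split(hsv)
red=((H<6)|(H>174))&(S>150)&(V>60); blue=(H>105)&(H<125)&(S>140)&(V>50); blk=(V<60)
def comp(m,box,z,nm,minA=15):
    x0,y0,x1,y1=box;mm=np.zeros_like(V);mm[y0:y1,x0:x1]=m[y0:y1,x0:x1]*255
    n,l,st,c=cv2.connectedComponentsWithStats(mm)
    for i in range(1,n):
        if st[i,4]<minA: continue
        pts=np.argwhere(l==i)[:,::-1].astype(np.float32)
        w=onz(s,pts,z)[:,:2]*1000
        r=cv2.minAreaRect(w.astype(np.float32))
        print(nm,st[i],'centroid',w.mean(0).round(0),'rect',np.round(r[0],0),np.round(r[1],0),round(r[2],1))
comp(red,(290,110,345,145),.164,'tagR');comp(blue,(235,120,285,150),.164,'tagB')
comp(red,(230,160,300,230),.06,'binR',100);comp(blue,(165,235,230,305),.06,'binB',100)
comp(blk,(250,172,280,212),.098,'gripR');comp(blk,(175,245,215,290),.098,'gripB')
print(sensors.sense())
out=[im[100:310,150:410]]
cv2.imwrite('pics/crop.png',cv2.resize(out[0],None,fx=3,fy=2.8,interpolation=cv2.INTER_CUBIC)[:,:,::-1])
E
```

```text
tagR [301 124  33  11 244] centroid [704.   7.] rect [704.   7.] [19. 77.] 6.5
tagB [244 132  33  10 187] centroid [688. 139.] rect [689. 141.] [18. 76.] 6.5
binR [ 239  167   50   55 1948] centroid [574. 137.] rect [574. 139.] [133. 113.] 8.4
binB [ 168  243   54   55 1830] centroid [382. 312.] rect [385. 312.] [123. 122.] 9.3
gripB [175 259   4  25  36] centroid [379. 347.] rect [381. 348.] [57.  5.] 9.2
gripB [188 258  12  27 169] centroid [383. 303.] rect [379. 304.] [62. 21.] 11.0
{'t': 0.1, 'joint_pos': array([ 1.33201401e+00,  2.38721637e-01, -1.41710919e-02,  1.31918776e+00,
       -1.76534196e-05,  1.57081624e+00]), 'joint_velocities': array([-4.15730002e-04, -2.77543829e-04,  1.91939824e-03, -5.44637999e-04,
        8.51205655e-05,  8.68759170e-04]), 'joint_torque': array([ 1.21838370e-04, -5.39719999e+01,  3.46999633e+01,  1.33929087e-02,
        6.73619888e-05,  3.42721222e-06]), 'position': array([0.12408183, 0.509705  , 0.19964104]), 'tcp_rot': array([[-9.71621995e-01,  2.36538826e-01, -2.86577104e-04],
       [ 2.36538999e-01,  9.71621189e-01, -1.25190173e-03],
       [-1.76789806e-05, -1.28416192e-03, -9.99999175e-01]]), 'contact_force': array([ 0.27262917, -0.57208665, -0.10117448]), 'wrist_torque': array([-0.04742495, -0.0089002 , -0.03864091]), 'opening': 0.08557772466656438}
```

View pics/crop.png

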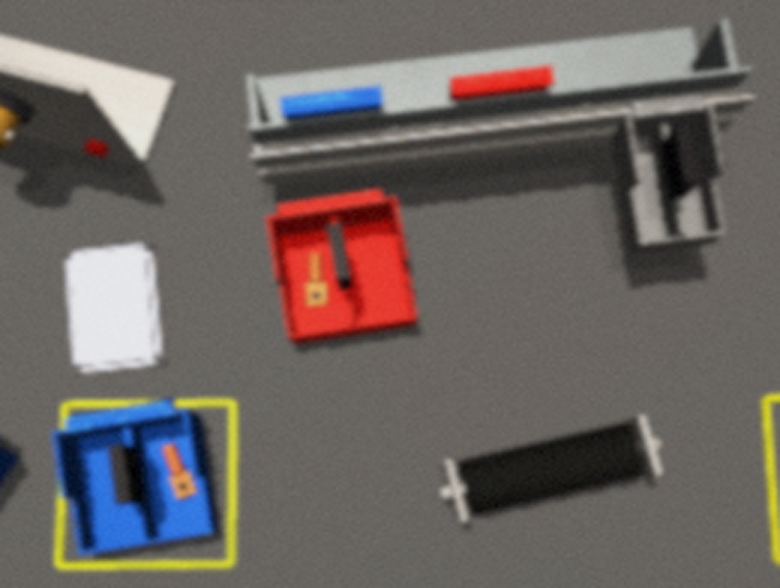

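Call:
servo_tool(
  motion=[
    [[40,-30,50],5],
    [[80,-65,80],10],
    [[120,-100,80],16],
    [[160,-135,80],23],
    [[195,-165,80],23],
  ],
  grip=0.4,
  squeeze=60,
)

```text
t: 0.6
position: [0.2971, 0.3635, 0.2791]
tcp_rot: [[-0.986, -0.167, 0.001], [-0.167, 0.986, -0.001], [-0.001, -0.001, -1.0]]
contact_force: [0.8, 0.6, 0.3]
opening: 0.0514
```

Call:
servo_tool(
  motion=[
    [[38,-32,0],0],
    [[76,-64,0],0],
    [[114,-96,0],0],
    [[152,-128,0],0],
    [[190,-160,0],0],
  ],
)

```text
t: 1.1
position: [0.4883, 0.2017, 0.279]
tcp_rot: [[-0.986, -0.167, 0.001], [-0.167, 0.986, -0.001], [-0.0, -0.001, -1.0]]
contact_force: [0.1, 0.3, 0.7]
opening: 0.0513
```

Call:
servo_tool(
  motion=[
    [[30,-25,0],0],
    [[50,-45,0],0],
    [[50,-45,0],0],
    [[50,-45,0],0],
  ],
)

```text
t: 1.5
position: [0.5382, 0.1563, 0.2783]
tcp_rot: [[-0.986, -0.165, -0.001], [-0.165, 0.986, -0.001], [0.001, -0.001, -1.0]]
contact_force: [0.6, 1.0, -0.0]
opening: 0.0511
```

```bash
python3 - <<'E'
from h import *
import pickle
s=snap('wrist','w1.png');pickle.dump(s,open('w1.pkl','wb'))
print(s['origin'],np.round(s['attitude'],2).tolist(),s['fovy'],s['dist']);q=sensors.sense();print(q['t'],q['position'],q['tcp_rot'].round(3).tolist(),q['opening'],q['joint_pos'].round(2),q['contact_force'].round(1))
E
```

```text
[0.46548922 0.14429145 0.45230142] [[-0.16, 0.95, 0.28], [0.99, 0.16, 0.05], [-0.0, 0.28, -0.96]] 70.61893408672232 [-0.05987631  0.          0.          0.          0.        ]
1.55 [0.53775594 0.15691066 0.27862904] [[-0.986, -0.166, -0.001], [-0.166, 0.986, -0.001], [0.001, -0.0, -1.0]] 0.05127317458277075 [ 0.28  0.29  0.26  1.54 -0.    0.12] [-0.8  0.  -0.5]
```

View pics/w1.png

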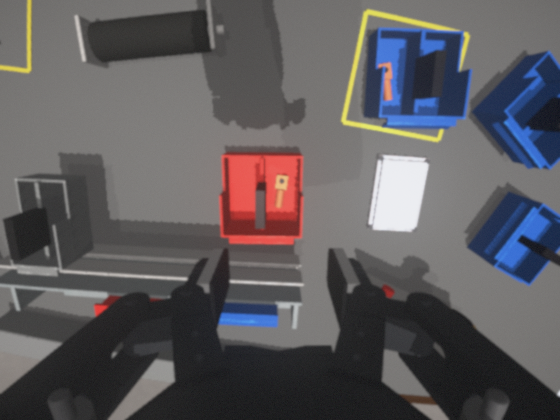

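The wrist picture shows the red bin at about (262,197) with its grip at (261,205). The rail's top louvre runs from (0,269) to (303,285), the blue tag is near (248,316) and the blue bin is at (422,72). I'll enlarge the region around the red bin and rail.

```bash
python3 - <<'E'
from h import *
import pickle
s=pickle.load(open('w1.pkl','rb'));im=s['img']
cv2.imwrite('pics/w1c.png',cv2.resize(im[145:335,50:310],None,fx=3,fy=3,interpolation=cv2.INTER_CUBIC)[:,:,::-1])
E
```

```text
(no output)
```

View pics/w1c.png

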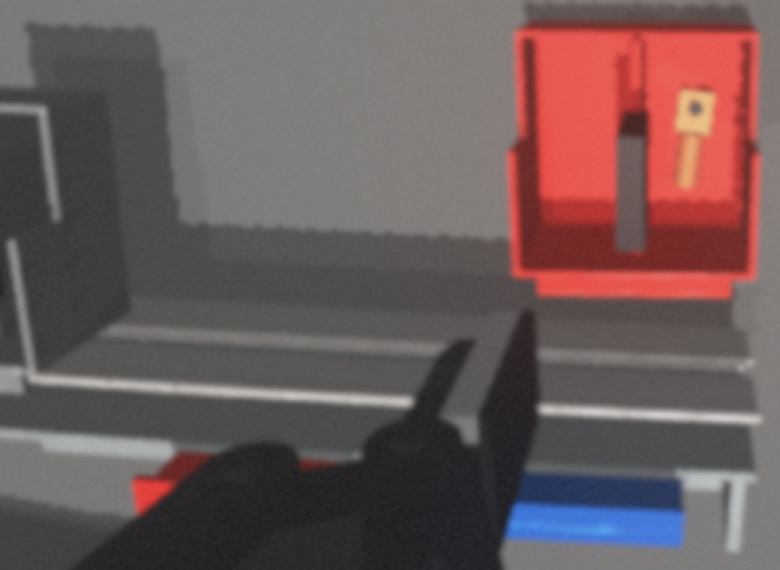

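The enlarged picture shows the grip's top face at crop (618..647, 135..251) and the top louvre's bright edge from (30,379) to (758,419). The tag's outer corners are at (133,478) red and (682,510) blue.

```bash
python3 - <<'E'
from h import *
import pickle
s=pickle.load(open('w1.pkl','rb'))
def w(p,z): return onz(s,np.array(p,float)/3+[50,145],z)[:,:2]*1000
ang=lambda v:np.degrees(np.arctan2(v[1],v[0]))
g=w([(618,135),(647,135),(617,251),(647,251)],.098);print('grip',g.round(1).tolist(),'c',g.mean(0),'yaw',ang(g[2:].mean(0)-g[:2].mean(0)),'w,l',np.linalg.norm(g[1]-g[0]),np.linalg.norm(g[2]-g[0]))
b=w([(520,30),(755,32),],.042);l=w([(537,296),(730,298)],.058)
print('front',b.round(1).tolist(),ang(b[1]-b[0])-90,'w',np.linalg.norm(b[1]-b[0]),'lip',l.round(1).tolist(),ang(l[1]-l[0])-90,'w',np.linalg.norm(l[1]-l[0]))
r=w([(30,379),(410,403),(540,410),(758,419)],.125);yaw=ang(r[-1]-r[0])-90;print('louvre',r.round(1).tolist(),yaw)
t=w([(133,478),(135,512),(682,510),(684,545)],.164);print('tagedges',t.round(1).tolist(),np.linalg.norm(t[2]-t[0]),ang(t[2]-t[0])-90)
a=np.radians(yaw);ex=np.array([np.cos(a),np.sin(a)]);ey=np.array([-ex[1],ex[0]])
# bay: y from tags, x from louvre
yr=((t[0]+t[1])/2@ey)+40; yb=((t[2]+t[3])/2@ey)-40
xl=(r@ex).mean(); print('y bays',yr,yb,'mid-sep',yb-yr,'xl',(r@ex).round(1),'tag x-xl',(t@ex-xl).round(1))
print('end y',r[-1]@ey)
for n,y in(('R',(yr+yb)/2-67.5),('B',(yr+yb)/2+67.5)): print(n,'origin',((xl-58)*ex+y*ey).round(1),'grip at hang',((xl-58+6)*ex+y*ey).round(1))
E
```

```text
grip [[552.8, 131.4], [550.9, 143.1], [603.0, 138.2], [600.9, 150.8]] c [576.91757964 140.86260979] yaw 8.29490598518821 w,l 11.86401675034923 50.63816719550778
front [[525.0, 77.7], [508.3, 184.3]] 8.936089818123051 w 107.90533140788729 lip [[647.9, 102.8], [633.5, 194.6]] 8.907864920140582 w 92.94262043254625
louvre [[693.2, -101.7], [674.3, 62.8], [668.1, 117.0], [657.2, 207.6]] 6.639239102046531
tagedges [[702.6, -33.3], [718.5, -33.1], [678.2, 178.9], [694.1, 182.4]] 213.63819801075238 6.536576556505665
y bays -75.15924598667854 60.098441464422635 mid-sep 135.25768745110116 xl [676.8 677.  677.2 676.8] tag x-xl [17.1 32.9 17.4 33.6]
end y 130.19606297032539
R origin [623.5  -3. ] grip at hang [629.4  -2.3]
B origin [607.9 131.1] grip at hang [613.8 131.8]
```

Call:
servo_tool(
  motion=[
    [[20,-8,-30],-1],
    [[39,-16,-75],-1],
    [[39,-16,-115],-1],
    [[39,-16,-150],-1],
    [[39,-16,-150],-1],
  ],
)

```text
t: 2.05
position: [0.5728, 0.1413, 0.1245]
tcp_rot: [[-0.989, -0.151, -0.008], [-0.151, 0.989, -0.002], [0.009, -0.001, -1.0]]
contact_force: [-0.9, 0.6, -0.4]
opening: 0.0512
```

```bash
python3 - <<'E'
from h import *
q=sensors.sense();print(q['position'],q['tcp_rot'][:,1])
E
```

```text
[0.57284305 0.14131278 0.12446258] [-0.15070229  0.98857866 -0.00102767]
```

Call:
servo_tool(
  motion=[
    [[4,0,-25],0],
    [[4,0,-48],0],
    [[4,0,-63],0],
    [[4,0,-63],0],
    [[4,0,-63],0],
  ],
)

```text
t: 2.55
position: [0.5774, 0.1422, 0.0635]
tcp_rot: [[-0.988, -0.152, -0.007], [-0.152, 0.988, -0.002], [0.007, -0.001, -1.0]]
contact_force: [0.1, -0.2, 0.4]
opening: 0.0515
```

Call:
servo_tool(
  motion=[
    [[0,0,0],0],
    [[0,0,0],0],
    [[0,0,0],0],
    [[0,0,0],0],
    [[0,0,0],0],
  ],
  grip=1,
  squeeze=60,
)

```text
t: 3.05
position: [0.5783, 0.1415, 0.0645]
tcp_rot: [[-0.989, -0.151, -0.004], [-0.151, 0.989, -0.003], [0.005, -0.002, -1.0]]
contact_force: [-0.1, -4.4, 6.6]
opening: 0.0092
```

Call:
servo_tool(
  motion=[
    [[0,0,8],0],
    [[0,0,20],0],
    [[0,0,40],0],
    [[0,0,40],0],
    [[0,0,40],0],
  ],
)

```text
t: 3.55
position: [0.5786, 0.1417, 0.1049]
tcp_rot: [[-0.989, -0.151, -0.004], [-0.151, 0.989, -0.002], [0.004, -0.002, -1.0]]
contact_force: [-0.2, 0.2, -3.4]
opening: 0.0091
```

Call:
servo_tool(
  motion=[
    [[0,0,25],0],
    [[0,0,50],0],
    [[0,0,65],0],
    [[0,0,65],0],
    [[0,0,65],0],
  ],
)

```text
t: 4.05
position: [0.5782, 0.1417, 0.1687]
tcp_rot: [[-0.988, -0.151, -0.005], [-0.151, 0.989, -0.003], [0.005, -0.002, -1.0]]
contact_force: [-0.8, -0.2, -2.7]
opening: 0.0092
```

```bash
python3 - <<'E'
from h import *
q=sensors.sense();print(q['position'],q['tcp_rot'][:,1],q['tcp_rot'][:,2],q['opening'],q['contact_force'],q['wrist_torque'])
import pickle
s=snap('scene','s1.png');pickle.dump(s,open('s1.pkl','wb'))
w=snap('wrist');pickle.dump(w,open('w2.pkl','wb'))
a=cv2.resize(s['img'][140:340,140:380],(560,466));b=w['img'][100:400]
cv2.imwrite('pics/m1.png',np.hstack([cv2.resize(s['img'][150:340,150:360],(400,362)),cv2.resize(w['img'],(400,300))[:300].copy() if 0 else cv2.copyMakeBorder(cv2.resize(w['img'],(400,300)),0,62,0,0,0)])[:,:,::-1])
E
```

```text
[0.57815004 0.14168537 0.16868912] [-0.15119363  0.98850253 -0.00179887] [-0.00475316 -0.00254677 -0.99998546] 0.009158315218229882 [-0.7537734  -0.22224065 -2.65339561] [-0.05043111 -0.03524127 -0.00332666]
```

View pics/m1.png

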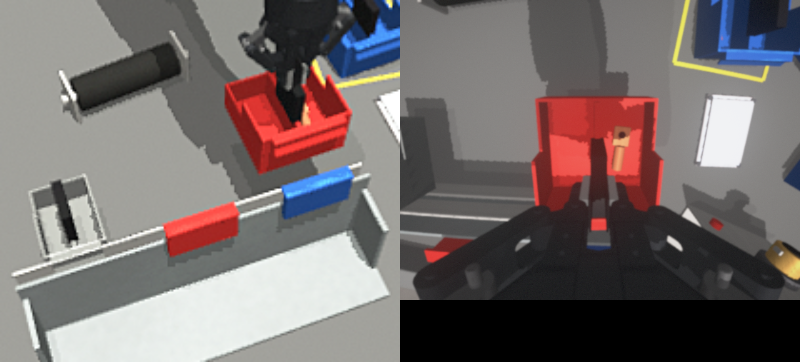

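Call:
servo_tool(
  motion=[
    [[0,-25,5],-1],
    [[0,-60,5],-2],
    [[0,-95,5],-2.1],
    [[10,-125,5],-2.1],
    [[20,-143,5],-2.1],
  ],
)

```text
t: 4.65
position: [0.5971, -0.0036, 0.1721]
tcp_rot: [[-0.994, -0.113, -0.008], [-0.113, 0.994, -0.003], [0.008, -0.002, -1.0]]
contact_force: [0.0, 0.4, -3.0]
opening: 0.009
```

Call:
servo_tool(
  motion=[
    [[10,0,0],0],
    [[22,0,0],0],
    [[32,0,0],0],
    [[32,0,0],0],
    [[32,0,0],0],
  ],
)

```text
t: 5.15
position: [0.6288, -0.003, 0.1714]
tcp_rot: [[-0.993, -0.114, -0.009], [-0.114, 0.993, -0.003], [0.01, -0.002, -1.0]]
contact_force: [0.9, -0.4, -3.2]
opening: 0.0094
```

```bash
python3 - <<'E'
from h import *
import pickle
q=sensors.sense();print(q['t'],q['position'],q['tcp_rot'][:,1],q['contact_force'],q['wrist_torque'])
s=snap('scene');w=snap('wrist');pickle.dump((s,w),open('p3.pkl','wb'))
cv2.imwrite('pics/m2.png',np.hstack([cv2.resize(s['img'][200:310,130:370],(400,183*2)),cv2.resize(w['img'][60:410],(400,366))])[:,:,::-1])
E
```

```text
5.15 [ 0.62875405 -0.00299791  0.17137655] [-0.11425403  0.99344963 -0.00196196] [ 0.91734384 -0.42252881 -3.24587549] [-0.0225925   0.01166162  0.05195457]
```

View pics/m2.png

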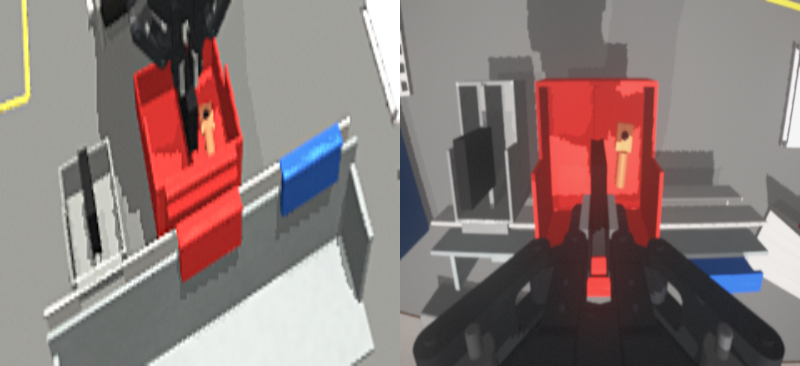

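Call:
servo_tool(
  motion=[
    [[1,1,-8],0],
    [[1,1,-16],0],
    [[1,1,-24],0],
    [[1,1,-30],0],
    [[1,1,-30],0],
  ],
)

```text
t: 5.75
position: [0.6288, -0.0022, 0.1406]
tcp_rot: [[-0.993, -0.114, -0.011], [-0.114, 0.993, -0.003], [0.011, -0.002, -1.0]]
contact_force: [-0.0, 0.1, -2.2]
opening: 0.0091
```

Call:
servo_tool(
  motion=[
    [[0,0,-3],0],
    [[0,0,-6],0],
    [[0,0,-8],0],
    [[0,0,-8],0],
  ],
)

```text
t: 6.15
position: [0.6287, -0.0022, 0.1323]
tcp_rot: [[-0.993, -0.114, -0.011], [-0.114, 0.993, -0.003], [0.011, -0.002, -1.0]]
contact_force: [0.0, -0.5, -3.9]
opening: 0.0092
```

Call:
servo_tool(
  motion=[
    [[0,0,-3],0],
    [[0,0,-5],0],
    [[0,0,-5],0],
  ],
)

```text
t: 6.45
position: [0.629, -0.0022, 0.1271]
tcp_rot: [[-0.993, -0.114, -0.011], [-0.114, 0.993, -0.003], [0.011, -0.002, -1.0]]
contact_force: [2.3, 0.7, -3.8]
opening: 0.0089
```

Call:
servo_tool(
  motion=[
    [[0,0,-2],0],
    [[0,0,-4],0],
    [[0,0,-4],0],
  ],
)

```text
t: 6.75
position: [0.6289, -0.0022, 0.1229]
tcp_rot: [[-0.993, -0.114, -0.011], [-0.114, 0.993, -0.003], [0.011, -0.002, -1.0]]
contact_force: [0.8, -0.9, -1.7]
opening: 0.009
```

Call:
servo_tool(
  motion=[
    [[0,0,-2],0],
    [[0,0,-2],0],
    [[0,0,-2],0],
  ],
)

```text
t: 7.05
position: [0.6288, -0.0025, 0.1213]
tcp_rot: [[-0.993, -0.114, -0.01], [-0.114, 0.993, -0.003], [0.011, -0.002, -1.0]]
contact_force: [-1.4, -2.4, 2.7]
opening: 0.0088
```

Call:
servo_tool(
  motion=[
    [[0,0,0],0],
    [[0,0,0],0],
    [[0,0,0],0],
    [[0,0,0],0],
    [[0,0,20],0],
  ],
  grip=0.4,
)

```text
t: 7.55
position: [0.6273, -0.0024, 0.139]
tcp_rot: [[-0.993, -0.114, -0.015], [-0.114, 0.993, -0.003], [0.015, -0.002, -1.0]]
contact_force: [-0.2, 0.3, -0.2]
opening: 0.0514
```

Call:
servo_tool(
  motion=[
    [[0,0,40],0],
    [[0,0,80],0],
    [[0,0,120],0],
    [[-40,20,140],0],
    [[-80,50,140],1],
  ],
)

```text
t: 8.05
position: [0.5486, 0.0473, 0.2814]
tcp_rot: [[-0.992, -0.129, -0.01], [-0.129, 0.992, -0.003], [0.011, -0.002, -1.0]]
contact_force: [0.6, 1.7, -0.2]
opening: 0.0512
```

Call:
servo_tool(
  motion=[
    [[-40,40,0],1],
    [[-75,75,0],2],
    [[-110,110,0],2],
    [[-145,145,0],3],
    [[-145,170,0],3],
  ],
)

```text
t: 8.55
position: [0.4, 0.2184, 0.2824]
tcp_rot: [[-0.983, -0.183, -0.01], [-0.183, 0.983, -0.003], [0.01, -0.001, -1.0]]
contact_force: [0.3, -0.2, 1.0]
opening: 0.051
```

```bash
python3 - <<'E'
from h import *
import pickle
q=sensors.sense();print(q['t'],q['position'],q['tcp_rot'][:,1],q['contact_force'],q['opening'])
s=snap('scene');w=snap('wrist');pickle.dump((s,w),open('p4.pkl','wb'))
cv2.imwrite('pics/m3.png',np.hstack([cv2.resize(s['img'][180:310,130:370],(400,300)),cv2.resize(w['img'],(400,300))])[:,:,::-1])
E
```

```text
8.55 [0.40002236 0.2184074  0.28242239] [-0.1829723   0.98311738 -0.00116669] [ 0.28606877 -0.21285967  1.01645942] 0.051030054499327675
```

View pics/m3.png

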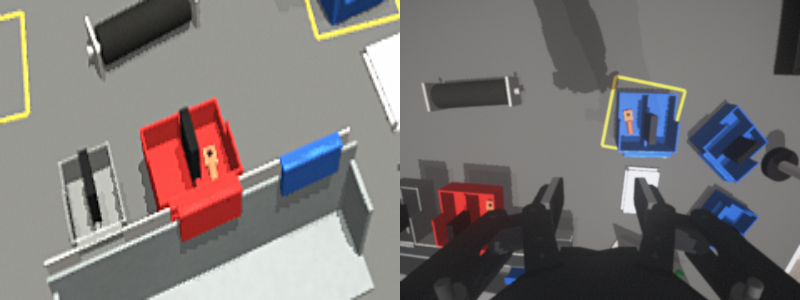

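The left panel shows the red bin hung in line with the red tag, lug inside. On the right, the blue bin is at about wrist pixel (347,168).

```bash
python3 - <<'E'
from h import *
import pickle
s,w=pickle.load(open('p4.pkl','rb'))
cv2.imwrite('pics/w4c.png',cv2.resize(w['img'][110:230,275:405],None,fx=5,fy=5,interpolation=cv2.INTER_CUBIC)[:,:,::-1])
E
```

```text
(no output)
```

View pics/w4c.png

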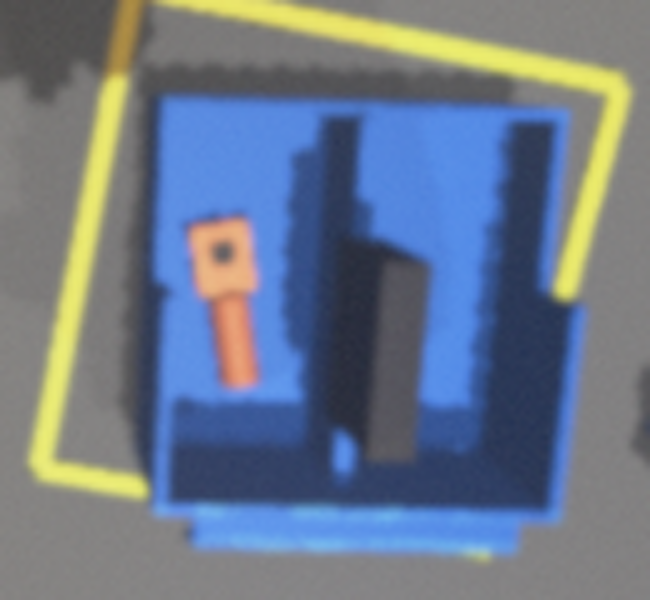

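The crop shows the grip's top face with corners at (383,252), (430,264), (367,460) and (413,462). The bin's front edge runs (160,97)–(570,112) and its lip rear edge (193,548)–(518,550).

```bash
python3 - <<'E'
from h import *
import pickle
_,s=pickle.load(open('p4.pkl','rb'))
def w(p,z): return onz(s,np.array(p,float)/5+[275,110],z)[:,:2]*1000
ang=lambda v:np.degrees(np.arctan2(v[1],v[0]))
g=w([(383,254),(430,264),(367,460),(413,462)],.098);print('grip',g.mean(0),'yaw',ang(g[2:].mean(0)-g[:2].mean(0)),'w,l',np.linalg.norm(g[1]-g[0]),np.linalg.norm(g[2]-g[0]))
b=w([(160,97),(570,110)],.042);l=w([(193,548),(518,550)],.055)
print('front',b.round(1).tolist(),ang(b[1]-b[0])-90,np.linalg.norm(b[1]-b[0]),'lip',l.round(1).tolist(),ang(l[1]-l[0])-90,np.linalg.norm(l[1]-l[0]))
m=b.mean(0)*.5+l.mean(0)*.5;print('axis',ang(l.mean(0)-b.mean(0)),np.linalg.norm(l.mean(0)-b.mean(0)))
a=w([(410,250),(390,460)],.098);print(a)
E
```

```text
grip [384.23769146 314.85832857] yaw 9.888509714161376 w,l 11.898014702280914 51.70267832456564
front [[333.5, 249.2], [315.4, 360.8]] 9.208035291409146 112.98847845731672 lip [[454.1, 283.4], [437.6, 375.8]] 10.102491955951635 93.85062295896203
axis 11.428735032175238 123.86382253541119
[[356.95230065 310.78218719]
 [408.9965935  319.14729284]]
```

Call:
servo_tool(
  motion=[
    [[-8,40,-20],-0.7],
    [[-16,80,-50],-0.7],
    [[-16,96,-90],-0.7],
    [[-16,96,-130],-0.7],
    [[-16,96,-150],-0.7],
  ],
)

```text
t: 9.15
position: [0.3853, 0.315, 0.1283]
tcp_rot: [[-0.985, -0.174, -0.012], [-0.174, 0.985, -0.005], [0.013, -0.003, -1.0]]
contact_force: [-0.1, 0.2, -0.2]
opening: 0.0509
```

Call:
servo_tool(
  motion=[
    [[0,0,0],0],
  ],
)

```text
t: 9.25
position: [0.3841, 0.3136, 0.1258]
tcp_rot: [[-0.985, -0.174, -0.016], [-0.173, 0.985, -0.008], [0.017, -0.006, -1.0]]
contact_force: [0.3, -0.7, 0.9]
opening: 0.0508
```

Call:
servo_tool(
  motion=[
    [[0,1,-25],0],
    [[0,1,-48],0],
    [[0,1,-62],0],
    [[0,1,-62],0],
    [[0,1,-62],0],
  ],
)

```text
t: 9.75
position: [0.3849, 0.3147, 0.065]
tcp_rot: [[-0.985, -0.173, -0.015], [-0.173, 0.985, -0.008], [0.016, -0.005, -1.0]]
contact_force: [-0.3, 0.2, -0.2]
opening: 0.051
```

Call:
servo_tool(
  motion=[
    [[0,0,0],0],
    [[0,0,0],0],
    [[0,0,0],0],
    [[0,0,0],0],
    [[0,0,0],0],
  ],
  grip=1,
  squeeze=60,
)

```text
t: 10.25
position: [0.3855, 0.3148, 0.0659]
tcp_rot: [[-0.985, -0.173, -0.014], [-0.173, 0.985, -0.007], [0.015, -0.005, -1.0]]
contact_force: [0.2, -2.4, 6.1]
opening: 0.0075
```

Call:
servo_tool(
  motion=[
    [[0,0,8],0],
    [[0,0,20],0],
    [[0,0,40],0],
    [[0,0,40],0],
    [[0,0,40],0],
  ],
)

```text
t: 10.75
position: [0.3858, 0.3151, 0.1063]
tcp_rot: [[-0.985, -0.173, -0.013], [-0.173, 0.985, -0.007], [0.014, -0.004, -1.0]]
contact_force: [0.4, 0.0, -2.4]
opening: 0.0072
```

Call:
servo_tool(
  motion=[
    [[0,0,25],0],
    [[0,0,50],0],
    [[0,0,68],0],
    [[0,0,68],0],
    [[0,0,68],0],
  ],
)

```text
t: 11.25
position: [0.3855, 0.3149, 0.1733]
tcp_rot: [[-0.985, -0.173, -0.013], [-0.173, 0.985, -0.007], [0.014, -0.005, -1.0]]
contact_force: [0.2, 0.5, -2.4]
opening: 0.007
```

Call:
servo_tool(
  motion=[
    [[20,-18,0],-1],
    [[50,-45,0],-2],
    [[85,-75,0],-3.3],
    [[120,-105,0],-3.3],
    [[150,-133,0],-3.3],
  ],
)

```text
t: 11.75
position: [0.5362, 0.1802, 0.1713]
tcp_rot: [[-0.993, -0.116, -0.016], [-0.116, 0.993, -0.007], [0.017, -0.005, -1.0]]
contact_force: [0.6, 1.0, -2.0]
opening: 0.0071
```

Call:
servo_tool(
  motion=[
    [[25,-22,0],0],
    [[45,-40,0],0],
    [[55,-49,0],0],
    [[55,-49,0],0],
  ],
)

```text
t: 12.15
position: [0.5915, 0.13, 0.1694]
tcp_rot: [[-0.993, -0.114, -0.018], [-0.114, 0.993, -0.008], [0.019, -0.006, -1.0]]
contact_force: [-0.1, -0.1, -1.9]
opening: 0.0075
```

```bash
python3 - <<'E'
from h import *
q=sensors.sense();R=q['tcp_rot'];print(q['t'],q['position'],'yaw',np.degrees(np.arctan2(-R[0,1],R[1,1])),R[:,2],q['contact_force'])
E
```

```text
12.15 [0.59149369 0.12996701 0.16935082] yaw 6.5451003774424965 [-0.01826939 -0.00766489 -0.99980372] [-0.12453509 -0.07059912 -1.9245247 ]
```

Call:
servo_tool(
  motion=[
    [[10,1,1],0],
    [[18,2,1],0],
    [[22.5,2,1],0],
    [[22.5,2,1],0],
    [[22.5,2,1],0],
  ],
)

```text
t: 12.65
position: [0.6138, 0.1324, 0.1703]
tcp_rot: [[-0.993, -0.115, -0.019], [-0.114, 0.993, -0.008], [0.019, -0.006, -1.0]]
contact_force: [0.7, 0.6, -2.5]
opening: 0.0072
```

Call:
servo_tool(
  motion=[
    [[0,0,-8],0],
    [[0,0,-16],0],
    [[0,0,-24],0],
    [[0,0,-28],0],
    [[0,0,-28],0],
  ],
)

```text
t: 13.15
position: [0.6132, 0.1322, 0.1413]
tcp_rot: [[-0.993, -0.115, -0.02], [-0.114, 0.993, -0.008], [0.021, -0.006, -1.0]]
contact_force: [0.4, -1.0, -2.2]
opening: 0.0072
```

Call:
servo_tool(
  motion=[
    [[0.5,0,-3],0],
    [[0.5,0,-6],0],
    [[0.5,0,-8],0],
    [[0.5,0,-8],0],
  ],
)

```text
t: 13.55
position: [0.6136, 0.1322, 0.133]
tcp_rot: [[-0.993, -0.115, -0.02], [-0.114, 0.993, -0.008], [0.021, -0.006, -1.0]]
contact_force: [-0.6, 0.5, -1.9]
opening: 0.0072
```

Call:
servo_tool(
  motion=[
    [[0,0,-3],0],
    [[0,0,-5],0],
    [[0,0,-5],0],
  ],
)

```text
t: 13.85
position: [0.6135, 0.1322, 0.1277]
tcp_rot: [[-0.993, -0.115, -0.021], [-0.114, 0.993, -0.008], [0.021, -0.006, -1.0]]
contact_force: [0.4, 0.2, -2.5]
opening: 0.0072
```

Call:
servo_tool(
  motion=[
    [[0,0,-2],0],
    [[0,0,-4],0],
    [[0,0,-4],0],
  ],
)

```text
t: 14.15
position: [0.6134, 0.1321, 0.1238]
tcp_rot: [[-0.993, -0.115, -0.021], [-0.114, 0.993, -0.008], [0.022, -0.006, -1.0]]
contact_force: [-1.2, -0.0, 0.9]
opening: 0.0076
```

Call:
servo_tool(
  motion=[
    [[0,0,-1],0],
    [[0,0,-1],0],
    [[0,0,-1],0],
  ],
)

```text
t: 14.45
position: [0.6134, 0.1321, 0.1236]
tcp_rot: [[-0.993, -0.115, -0.02], [-0.114, 0.993, -0.008], [0.021, -0.006, -1.0]]
contact_force: [-2.7, -0.3, 5.8]
opening: 0.007
```

Call:
servo_tool(
  motion=[
    [[0,0,0],0],
    [[0,0,0],0],
    [[0,0,0],0],
    [[0,0,0],0],
    [[0,0,20],0],
  ],
  grip=0.4,
)

```text
t: 14.95
position: [0.6119, 0.1318, 0.1413]
tcp_rot: [[-0.993, -0.115, -0.025], [-0.114, 0.993, -0.009], [0.025, -0.006, -1.0]]
contact_force: [-0.8, -0.0, 0.4]
opening: 0.0512
```

Call:
servo_tool(
  motion=[
    [[0,0,40],0],
    [[0,0,80],0],
    [[0,0,120],0],
    [[-40,0,150],0],
    [[-90,0,160],0],
  ],
)

```text
t: 15.45
position: [0.5241, 0.132, 0.303]
tcp_rot: [[-0.993, -0.114, -0.021], [-0.114, 0.993, -0.008], [0.022, -0.006, -1.0]]
contact_force: [-0.9, 0.3, 1.1]
opening: 0.0513
```

Call:
servo_tool(
  motion=[
    [[-40,0,0],0],
    [[-75,0,0],0],
    [[-75,0,0],0],
  ],
)

```text
t: 15.75
position: [0.4456, 0.1318, 0.3044]
tcp_rot: [[-0.993, -0.115, -0.02], [-0.115, 0.993, -0.008], [0.021, -0.005, -1.0]]
contact_force: [0.0, -0.5, 0.9]
opening: 0.0511
```

```bash
python3 - <<'E'
from h import *
import pickle
q=sensors.sense();print(q['t'],q['position'],q['contact_force'])
s=snap('scene');w=snap('wrist');pickle.dump((s,w),open('p5.pkl','wb'))
cv2.imwrite('pics/m5.png',np.hstack([cv2.resize(s['img'][180:310,150:370],(400,300)),cv2.resize(w['img'],(400,300))])[:,:,::-1])
cv2.imwrite('pics/w5c.png',cv2.resize(w['img'][180:340,60:320],None,fx=3,fy=3,interpolation=cv2.INTER_CUBIC)[:,:,::-1])
E
```

```text
15.75 [0.44556947 0.13181318 0.30435276] [ 0.01538912 -0.53611286  0.88942488]
```

View pics/m5.png

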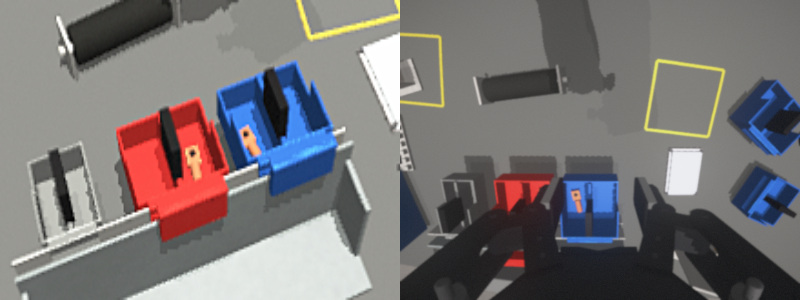

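Both bins look hung on their tags with their lugs inside. I'll do one numeric check in the scene view, projecting where each grip's top face should lie if its bin is fully home.

```bash
python3 - <<'E'
from h import *
import pickle
s,_=pickle.load(open('p5.pkl','rb'));a=np.radians(6.64);ex=np.array([np.cos(a),np.sin(a)]);ey=np.array([-ex[1],ex[0]])
im=s['img'].copy();x0,y0,f=205,205,5
c=cv2.resize(im[y0:y0+90,x0:x0+150],None,fx=f,fy=f,interpolation=cv2.INTER_CUBIC)
for o in([623.5,-3],[607.9,131.1]):
    for pts in([(-19,-6,98),(-19,6,98),(31,6,98),(31,-6,98)],[(-55,-56,42),(-55,56,42)],[(55,-56,70),(55,56,70)]):
        P=[np.r_[(o+u*ex+v*ey),h+59]/1000 for u,v,h in pts]
        p=((proj(s,P)-[x0,y0]+.5)*f).astype(np.int32)
        cv2.polylines(c,[p],len(p)>2,(0,255,0),1)
cv2.imwrite('pics/chk.png',c[:,:,::-1])
E
```

```text
(no output)
```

View pics/chk.png

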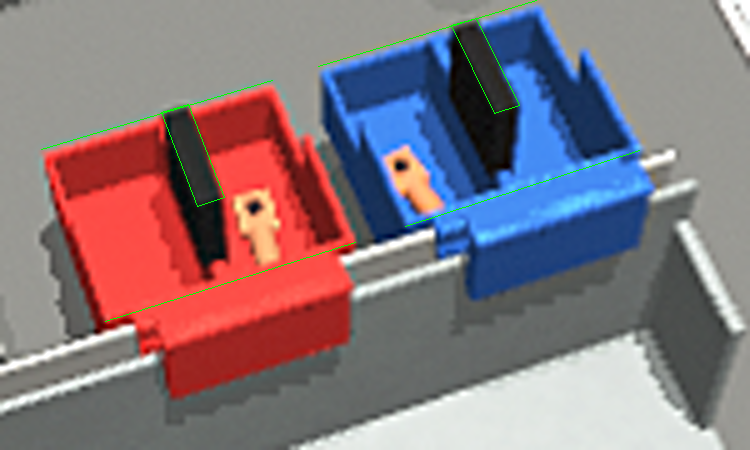

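```bash
python3 -c "
from h import *
print(env.sign_off())"
```

```text
the job is handed in; nothing more can be done
None
```

I hung the red bin first, because it stood in front of the blue bay. Then I hung the right-most blue bin. Each was carried by its grip over the top louvre and lowered until the force reading showed it had seated. The job was handed in at about 16 s of the 70 s, with the arm retracted and touching nothing.

- **Position:** in the last scene picture, the outlines projected for fully hung bins matched both bins to about one pixel, roughly 2 mm.
- **Lugs and surroundings:** both lugs were inside their bins, and the grey bin and the other things in view looked unmoved.
- **Disagreement:** the gripper opening read 7–9 mm on the 12 mm tabs, but both grasps held. No check failed.

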